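# Hardness check: reference block, then marked spot

### The job

Take the upright orange hardness tester, touch its foot squarely onto the middle of the green reference block and hold it there for about a second. Then set it squarely inside the yellow ring on the steel bar, hold it there for about a second too, and let go so that it stays standing there.

Things in the scene. Friction and masses are not known exactly. Their poses are not given: they have to be found in the camera images.
- tester: Portable hardness tester, a pen-like round instrument standing upright: orange barrel 28 mm in diameter from 16 to 100 mm above its foot (the part to grip), a steel foot 32 mm in diameter and 10 mm high under it, a black cap and steel pin on top; 112 mm high in all, about 0.2 kg, rigid. It starts on the worktop. Origin: centre of the flat underside of the foot (the probe face); z runs up its length; round, so its yaw does not matter.
- ref_block: Green reference block: a loose round disc, 64 mm in diameter and 16 mm high, about 0.4 kg, green with a bright steel face 48 mm across on top. Origin: centre of its underside, so the middle of its top lies 16 mm above. A blue block of the same form stands elsewhere and is not wanted.
- test_bar: Ground steel flat lying loose on the worktop, 205 x 50 x 8 mm, 0.6 kg; it carries a yellow and a red ring. Origin: centre of its underside; its long side runs at 28 degrees (0.488 rad) from its own x toward its own y; z up. To the right of it and of the other things, at y below 0.05 m and x from 0.46 m on, a big blue bench vice stands 212 mm high; all the work lies to its left, clear of it.
- test_mark (a point): Centre of the yellow ring (40 mm outside, 31 mm inside diameter, painted, flush) on the top face of the steel flat, 50 mm from its middle along its length. The red ring 50 mm to the other side is not wanted.
There are look-alikes about, which are no part of the job. Leave any blue look-alike of the tester alone. Leave any red look-alike of the ref_block alone.

How it is judged:
On the way, in this order (a step that is already met when the one before it is completed fails the run):
1. the held tester's foot rests squarely on the middle of the green block (contact force between the fingers and tester above 1 N and angle between tester's own z axis and vertical below 0.18 rad and horizontal distance between tester and ref_block below 0.015 m and z of tester in the frame of ref_block between 0.013 and 0.02 m and contact force between tester and ref_block above 0.4 N), for 0.3 s.
2. the held tester's foot rests squarely inside the yellow ring (contact force between the fingers and tester above 1 N and horizontal distance between tester and test_mark below 0.015 m and angle between tester's own z axis and vertical below 0.18 rad and z of tester in the frame of test_bar between 0.005 and 0.012 m and contact force between tester and test_bar above 0.4 N), for 0.3 s.
At the end, for the whole second after the job is handed in: The tester stands by itself, at rest and upright within 10 degrees, on the top face of the steel flat, its foot's centre within 15 mm of the centre of the yellow ring (horizontal distance between tester and test_mark below 0.015 m and angle between tester's own z axis and vertical below 0.18 rad and z of tester in the frame of test_bar between 0.005 and 0.012 m and contact force between tester and test_bar above 0.4 N and linear speed of tester below 0.02 m/s and angular speed of tester below 0.2 rad/s); the robot touches nothing.
It also fails if it takes over 45 s, if anything falls off the work surface, if the arm or the gripper's body presses on something with over 40 N, if the wrist force passes 120 N, or if a joint passes its speed limit or range.

### The arm

A 6-joint arm with a two-finger parallel gripper is mounted at the origin on the work surface; the furniture and walls round the work are solid. World frame = base frame: x ahead of the robot, y to its left, z up, the work surface at z = 0. Lengths are in m, angles in rad, forces in N, time in s.
With the tool pointing down it reaches from about 0.35 to 0.775 m from the base axis. Payload 5.5 kg.
Tool frame: the origin (TCP) lies between the finger pads; the fingertips stand 11 mm ahead of it and the grasp point (between the pads) lies 8 mm behind it (tips_ahead is the distance from the TCP to the fingertips, in m); z points along the fingers, y is the line along which they close (so a half turn about z gives the same grasp; the last joint's range is limited). The gripper opens to 85 mm and grips with 20 to 120 N. Pads are 22 mm wide; open, the fingers measure 114 mm over their backs; the gripper's body (76 mm by 85 mm) begins 54 mm behind the grasp point. The pads swing forward as they close: fully open they stand 13 mm farther back than shut.
Start: joints at [-1.303, 0.313, 0.046, 1.304, 0, 1.431], TCP at [0.228, -0.528, 0.242] pointing down, gripper open.
Joint ranges: [-2.76, 2.76], [-0.86, 1.69], [-1.03, 1.26], [-2.2, 2.34], [-1.47, 1.5], [-3.14, 3.14]. Speed limits (rad/s): [2.57, 2.57, 3.14, 3.14, 3.14, 3.14].

### API

Orientations are given as a unit quaternion [w, x, y, z].
In Python, from workcell import * gives the robot as it stands. The module is installed in compiled form; this text tells all that it offers.
- The arm moves only by the tool jog_arm, never from a script. Its argument "moves" is a list of rows, each an object with "fingers": the closure, from 0 (fully open) to 1 (shut); "slide": the shift along the tool's x, y, z in mm, a list of three; "angular": the turn, a rotation vector about the tool's x, y, z in degrees, a list of three. A call has 1 to 10 rows; each row is the pose to reach, as a shift and turn from the pose commanded when the call began, along the tool's axes at that moment; what a row does not reach only later rows make up. A row lasts 1/12 s, in which the tool goes at most 41.7 mm and 7.16 degrees, less where a joint would pass 70% of its speed; a pose out of reach is approached as far as the arm can. A call with a gripper value outside its range is refused whole. The fingers move at their own pace and stop on an object; "squeeze" is the grip in N (left out, the last holds). Time passes only in rows, so rows that repeat a pose let the fingers close. It gives the time, the measured TCP pose, the force, the opening and the grip force at its end, in the units of the state.
- get_state(): the state, without advancing time (a new reading comes with each control period).
- read_camera(name): name is "side" or "top"; returns a dict with "color" (480x640x3 uint8, red, green, blue), "fovy" (degrees; the focal length in pixels is half the picture's height over the tangent of half this angle, whatever the lens; pixels are square), "cx", "cy" (the principal point, pixels), "world_from_camera" (4x4, takes a point from camera to world coordinates). Camera axes: x right, y down, z forward; pixel columns grow to the right and rows downward; lengths in m; the calibration is good to about 2 mm. A picture is of the moment at which its call begins. There is no depth.
- hand_in(): hands the job in; it is judged then, once.
Trained networks look in a picture, given as the dict that the camera call returned (one of the last four; its "shot" number tells which), for a name from the list of things; names that differ only in an ending like _2 or _b are one class to them, and where a whole thing is asked for, a point or a joint stands for the part that bears it (a point fixed in the world has none). Each returns a list of dicts, best first, with "p" (0 to 1); they miss things now and then, are a little off and sometimes report something else, mostly with a low value. They report only what shows in the picture. A call takes as long as a camera call. They do not tell look-alikes from the thing itself.
- look_for(target, picture): "point" ([column, row] in pixels, amid what is visible of it).
- tip_of(target, picture): "point" ([column, row] in pixels: a listed point, or the origin of a listed thing).
The state is a dict: "clock": time; "joint_pos": joint angles; "qvel": joint speeds; "tau": joint torques, N m; "tcp_pos": TCP position; "orientation": TCP orientation; "wrist_force": force on the tool from outside, world axes, zero at the start; "ft_torque": the same for the moment, N m; "finger_gap": finger opening in m; "grip_force": force on a finger pad.
Only numpy, scipy, OpenCV 4.12 (cv2) and the standard library are available. Lean on these libraries where they do the work, as an engineer would, in place of code of your own. Each camera call takes 0.05 s, during which the arm holds its last target. There are 200 camera calls.

## Working session

There is one attempt and no reset: what is moved stays moved. The work goes in short steps, Python scripts to look and compute and a tool call to move; the robot and the scene stay as the last step left them, time stands still between calls to the robot, and variables do not carry over. Pictures are saved under pics/ and viewed, at most 12 in all, crops included, and the job is handed in when it is done.

Besides the shell and the picture viewer there is one more tool, called after "Call:" as name(argument=value, ...) on one line, values as JSON. jog_arm: Moves the arm, as the interface text tells. Its arguments: {"type":"object","properties":{"moves":{"type":"array","items":{"type":"object","properties":{"fingers":{"type":"number"},"slide":{"type":"array","items":{"type":"number"}},"angular":{"type":"array","items":{"type":"number"}}}}},"squeeze":{"type":"number"}},"required":["moves"]}

```bash
mkdir -p pics; cat > h.py <<'E'
from workcell import *
import numpy as np, cv2
def ray(pic,uv):
    f=240/np.tan(np.radians(pic["fovy"])/2); T=np.array(pic["world_from_camera"])
    d=T[:3,:3]@np.array([(uv[0]-pic["cx"])/f,(uv[1]-pic["cy"])/f,1]); return T[:3,3],d
def at_z(pic,uv,z):
    o,d=ray(pic,uv); return o+d*(z-o[2])/d[2]
def proj(pic,p):
    f=240/np.tan(np.radians(pic["fovy"])/2); T=np.array(pic["world_from_camera"])
    c=T[:3,:3].T@(np.array(p)-T[:3,3]); return np.array([pic["cx"]+f*c[0]/c[2],pic["cy"]+f*c[1]/c[2]])
def save(pic,n): cv2.imwrite("pics/"+n,pic["color"][:,:,::-1])
E
python3 - <<'E'
from h import *
np.set_printoptions(precision=4,suppress=True)
for c in("top","side"):
    p=read_camera(c); save(p,c+"1.png"); print(c,p["fovy"],p["cx"],p["cy"],np.array(p["world_from_camera"]).tolist())
    for t,z in(("tester",0),("ref_block",0),("test_bar",0),("test_mark",.008)):
        for r in tip_of(t,p): print(t,"tip",np.round(r["point"],1),round(r["p"],2),at_z(p,r["point"],z))
        for r in look_for(t,p): print(t,"look",np.round(r["point"],1),round(r["p"],2))
s=get_state(); print(s)
E
```

```text
top 44.949475842265024 319.36545944215004 244.77641682641308 [[-0.019583095116465048, -0.9962411703674449, 0.08438028709694648, 0.44220271163936026], [-0.9997444456735541, 0.02046530670266941, 0.009602841581734934, 0.27802668465639124], [-0.011293614591339084, -0.08417066998942865, -0.9963873506739199, 0.9781941575129389], [0.0, 0.0, 0.0, 1.0]]
tester tip [416.  289.3] 0.74 [0.4467 0.1268 0.    ]
tester tip [413.4 336.9] 0.7 [0.3678 0.1338 0.    ]
tester look [415.4 341. ] 0.93
tester look [421.8 288.4] 0.57
ref_block tip [282.3 316.1] 0.79 [0.4064 0.3519 0.    ]
ref_block tip [210.4 342.1] 0.72 [0.3655 0.4728 0.    ]
ref_block look [210. 342.] 0.97
ref_block look [281.1 315.3] 0.62
test_bar tip [342.7 212.9] 0.67 [0.5786 0.2467 0.    ]
test_bar look [342.9 212.6] 0.82
test_mark tip [349.5 183.9] 0.56 [0.6267 0.2344 0.008 ]
test_mark look [344.9 212.9] 0.71
side 46.21480164491549 329.1021154835102 236.6752365852865 [[-0.9917546306617268, -0.03645287818583609, 0.12285739795791799, 0.4118855713599133], [-0.1267251528551283, 0.4215936629722368, -0.897886139204463, 1.060365558360759], [-
[... 460 characters left out ...]
 [0.6338 0.2193 0.    ]
test_bar tip [296.  258.6] 0.62 [0.5775 0.2554 0.    ]
test_bar look [297.6 258.2] 0.79
test_mark tip [270.  250.1] 0.58 [0.623  0.2442 0.008 ]
test_mark look [299.3 256.2] 0.65
{'clock': 0.9, 'joint_pos': array([-1.3026,  0.3132,  0.0461,  1.3036, -0.    ,  1.4312]), 'qvel': array([-0.0005,  0.0002, -0.0002,  0.0001,  0.001 ,  0.0012]), 'tau': array([  0.0009, -48.0446,  29.8816,   0.0001,  -0.0001,  -0.    ]), 'tcp_pos': array([ 0.228 , -0.5279,  0.2424]), 'orientation': array([ 0.0001,  0.9793,  0.2025, -0.    ]), 'wrist_force': array([-0.3047, -0.5584, -0.2871]), 'ft_torque': array([ 0.0249, -0.0077,  0.0278]), 'grip_force': 0.0, 'finger_gap': 0.08530956790960566}
```

```bash
ls pics
```

```text
side1.png
top1.png
```

View pics/top1.png

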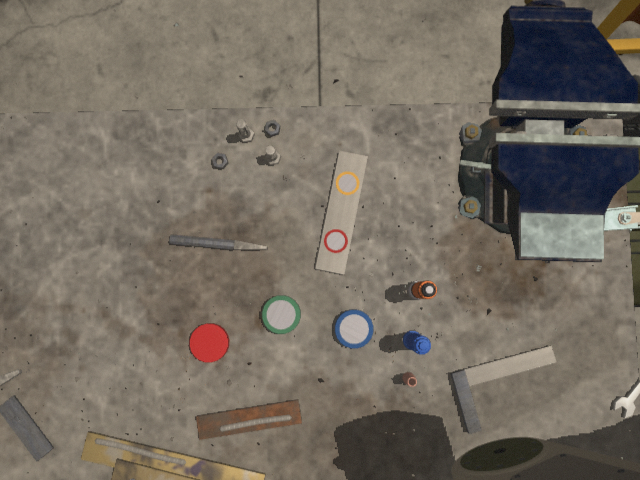

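View pics/side1.png

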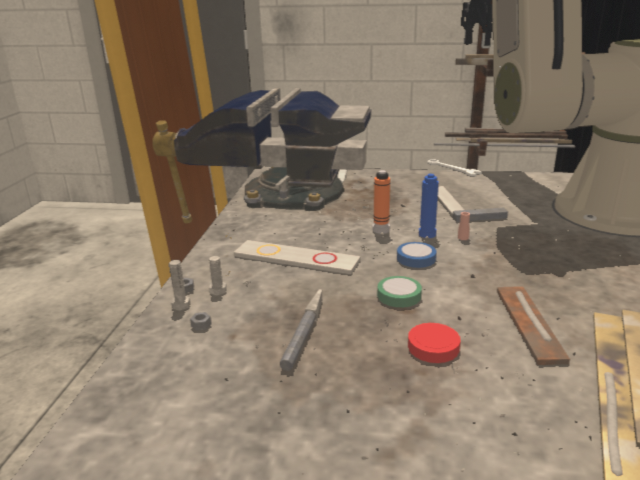

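Top picture: the tester candidates are orange at (420,289) and blue at (418,343). The disc candidates are green (281,315), blue (354,329) and red (209,342). The rings are yellow (347,183) and red (336,241). By colour, the orange tester, green disc and yellow ring fit the description. I'll confirm this in a crop and refine by colour.

```bash
python3 - <<'E'
from h import *
np.set_printoptions(precision=4,suppress=True)
P={c:read_camera(c) for c in("top","side")}
def blob(pic,lo,hi,roi):
    h=cv2.cvtColor(pic["color"],cv2.COLOR_RGB2HSV); m=cv2.inRange(h,lo,hi); k=np.zeros_like(m); x0,y0,x1,y1=roi; k[y0:y1,x0:x1]=m[y0:y1,x0:x1]
    ys,xs=np.nonzero(k); hull=cv2.convexHull(np.c_[xs,ys].astype(np.float32)); M=cv2.moments(hull)
    return len(xs),np.array([M["m10"],M["m01"]])/M["m00"],(xs.min(),xs.max(),ys.min(),ys.max())
R={"top":dict(green=(255,290,305,340),yel=(330,168,362,198),org=(400,270,445,308)),
   "side":dict(green=(370,272,428,312),yel=(245,238,292,262),org=(365,165,398,230))}
C=dict(green=((45,60,30),(90,255,255)),yel=((15,90,120),(32,255,255)),org=((3,130,60),(18,255,255)))
Z=dict(green=.012,yel=.008,org=.1)
for c in P:
    for n in C:
        k,u,b=blob(P[c],*C[n],R[c][n]); print(c,n,k,u,b,at_z(P[c],u,Z[n]))
a=cv2.resize(P["top"]["color"][150:380,180:460],None,fx=2,fy=2,interpolation=cv2.INTER_CUBIC)
cv2.imwrite("pics/crop1.png",a[:,:,::-1])
# tester fit: side foot bottom + axis ; print projections for candidate
for q in([.446,.119,0],[.446,.127,0],[.446,.123,0]):
    for c in P: print(q,c,[proj(P[c],[q[0],q[1],z]) for z in(0,.016,.1,.112)])
E
```

```text
top green 435 [280.5702 314.2541] (np.int64(262), np.int64(299), np.int64(296), np.int64(333)) [0.4099 0.3538 0.012 ]
top yel 202 [347.1978 182.5931] (np.int64(336), np.int64(359), np.int64(171), np.int64(194)) [0.629  0.2382 0.008 ]
top org 202 [424.2355 289.5786] (np.int64(412), np.int64(436), np.int64(281), np.int64(298)) [0.4456 0.1299 0.1   ]
side green 218 [399.5238 287.8178] (np.int64(378), np.int64(420), np.int64(277), np.int64(301)) [0.4082 0.3551 0.012 ]
side yel 102 [268.1405 249.4572] (np.int64(257), np.int64(280), np.int64(244), np.int64(255)) [0.6266 0.2421 0.008 ]
side org 623 [381.2906 199.4898] (np.int64(374), np.int64(389), np.int64(177), np.int64(223)) [0.4411 0.2354 0.1   ]
[0.446, 0.119, 0] top [array([420.6534, 289.6505]), array([422.2303, 289.5817]), array([431.4532, 289.1792]), array([432.917 , 289.1153])]
[0.446, 0.119, 0] side [array([380.2855, 227.4735]), array([380.4566, 219.4229]), array([381.3934, 175.3432]), array([381.5328, 168.7853])]
[0.446, 0.127, 0] top [array([415.8794, 289.7445]), array([417.3767, 289.6772]), array([426.1339, 289.2839]), array([427.5237, 289.2215])]
[0.446, 0.127, 0] side [array([380.0869, 229.2683]), array([380.2579, 221.1726]), array([381.1944, 176.8326]), array([381.3337, 170.2341])]
[0.446, 0.123, 0] top [array([418.2663, 289.6975]), array([419.8034, 289.6295]), array([428.7934, 289.2316]), array([430.2202, 289.1684])]
[0.446, 0.123, 0] side [array([380.1866, 228.3678]), array([380.3576, 220.2946]), array([381.2943, 176.0852]), array([381.4336, 169.507 ])]
```

View pics/crop1.png

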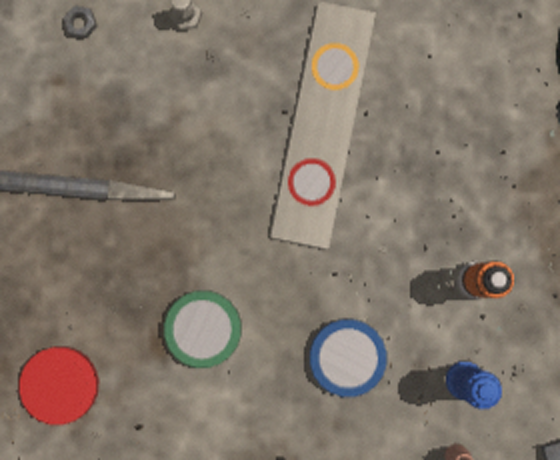

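The crop confirms it: the orange-barrelled tester has its steel pin at full-picture (429,290), the green-rimmed disc is at (281,314) and the yellow ring at (347,183). Positions: tester (0.4455, 0.124), green (0.409, 0.3545), ring (0.628, 0.240). First move is up and over at a safe height, turning the wrist on the way.

Call:
jog_arm(moves=[{"slide":[0,0,-40],"angular":[0,0,-7],"fingers":0},{"slide":[0,0,-80],"angular":[0,0,-14],"fingers":0},{"slide":[20,-20,-95],"angular":[0,0,-21],"fingers":0},{"slide":[45,-50,-95],"angular":[0,0,-28],"fingers":0},{"slide":[70,-78,-95],"angular":[0,0,-35],"fingers":0},{"slide":[95,-106,-95],"angular":[0,0,-42],"fingers":0},{"slide":[120,-134,-95],"angular":[0,0,-49],"fingers":0},{"slide":[145,-162,-95],"angular":[0,0,-56],"fingers":0},{"slide":[170,-190,-95],"angular":[0,0,-63],"fingers":0},{"slide":[190,-212,-95],"angular":[0,0,-70],"fingers":0}])

```text
clock: 1.83
tcp_pos: [0.3185, -0.2554, 0.3376]
orientation: [0.0, 0.684, 0.73, 0.0]
wrist_force: [0.3, -0.5, -0.7]
finger_gap: 0.0852
grip_force: 0.0
```

```bash
cat >> h.py <<'E'
from scipy.spatial.transform import Rotation as Ro
np.set_printoptions(precision=4,suppress=True)
def go(t,yaw=None):
    s=get_state(); w,x,y,z=s["orientation"]; R=Ro.from_quat([x,y,z,w]); M=R.as_matrix()
    print("t",s["clock"],"tcp",s["tcp_pos"],"tilt",np.degrees(np.arccos(-M[2,2])),"yaw",np.degrees(np.arctan2(M[1,0],M[0,0])),"F",s["wrist_force"],"gap",s["finger_gap"],s["grip_force"])
    print("q",s["joint_pos"],"slide",1000*M.T@(np.array(t)-s["tcp_pos"]))
    if yaw is not None:
        c,q=np.cos(np.radians(yaw)),np.sin(np.radians(yaw)); D=np.array([[c,q,0],[q,-c,0],[0,0,-1]])
        print("turn",np.degrees(Ro.from_matrix(M.T@D).as_rotvec()))
E
python3 -c "
from h import *
go([.4455,.124,.28],160)"
```

```text
t 1.8333 tcp [ 0.3185 -0.2554  0.3376] tilt 0.03551364973026202 yaw 93.73336994506762 F [ 0.2506 -0.4722 -0.7305] gap 0.08517297682106933 0.0
q [-0.8735 -0.0248 -0.1216  1.4735  0.0004  0.6321] slide [370.3531 151.4431  57.65  ]
turn [  0.0255   0.0276 -66.2666]
```

Call:
jog_arm(moves=[{"slide":[37,15,0],"angular":[0,0,-6.6],"fingers":0},{"slide":[74,30,0],"angular":[0,0,-13.2],"fingers":0},{"slide":[111,45,0],"angular":[0,0,-19.8],"fingers":0},{"slide":[148,60,0],"angular":[0,0,-26.4],"fingers":0},{"slide":[185,75,0],"angular":[0,0,-33],"fingers":0},{"slide":[222,90,0],"angular":[0,0,-39.6],"fingers":0},{"slide":[259,105,0],"angular":[0,0,-46.2],"fingers":0},{"slide":[296,120,0],"angular":[0,0,-52.8],"fingers":0},{"slide":[333,136,0],"angular":[0,0,-59.4],"fingers":0},{"slide":[368,151,0],"angular":[0,0,-66],"fingers":0}])

```text
clock: 2.67
tcp_pos: [0.4477, 0.1207, 0.3376]
orientation: [0.001, 0.176, 0.984, 0.0]
wrist_force: [0.9, -0.4, 0.7]
finger_gap: 0.0853
grip_force: 0.0
```

```bash
python3 -c "
from h import *
go([.4455,.124,.069],160)
p=read_camera('side'); save(p,'s2.png'); print([proj(p,[.4455,.124,z]) for z in(0,.112)])"
```

```text
t 2.6667 tcp [0.4477 0.1207 0.3376] tilt 0.05861063845226994 yaw 159.73815991676196 F [ 0.937  -0.4386  0.735 ] gap 0.08529699760500677 0.0
q [ 0.09    0.0839 -0.009   1.4769 -0.0001  0.4436] slide [  3.4972   2.2297 268.5538]
turn [ 0.0193  0.0553 -0.2618]
[array([380.4375, 228.6018]), array([381.698 , 169.6946])]
```

Call:
jog_arm(moves=[{"slide":[3.5,2,0],"fingers":0},{"slide":[3.5,2,40],"fingers":0},{"slide":[3.5,2,80],"fingers":0},{"slide":[3.5,2,120],"fingers":0},{"slide":[3.5,2,150],"fingers":0},{"slide":[3.5,2,170],"fingers":0},{"slide":[3.5,2,170],"fingers":0},{"slide":[3.5,2,170],"fingers":0}])

```text
schema error: expected keys fingers, slide, angular
```

```bash
python3 -c "
from h import *
go([.4455,.124,.069],160)
p=read_camera('side'); c=cv2.resize(p['color'][80:260,280:500],None,fx=3,fy=3)
cv2.imwrite('pics/c2.png',c[:,:,::-1])"
```

```text
t 2.7167 tcp [0.4496 0.1257 0.3369] tilt 0.262802728903158 yaw 160.3209756018257 F [3.0116 1.9923 0.1339] gap 0.08548179136115706 0.0
q [ 0.098   0.0884 -0.0055  1.4745  0.0039  0.4415] slide [  3.3714  -4.2309 267.9071]
turn [0.2616 0.0249 0.321 ]
```

View pics/c2.png

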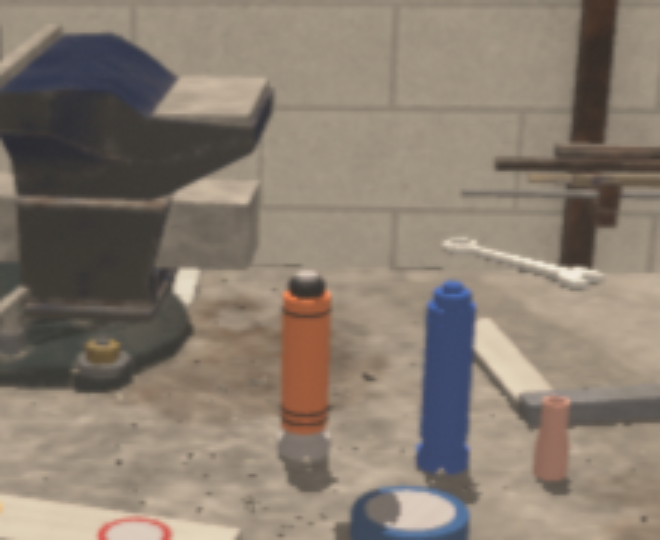

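The crop shows the orange tester standing clear at crop (305,370), the blue look-alike at (448,380), and no gripper in view. The arm hasn't moved yet because the call was refused for missing keys. I'll send it again with all keys.

Call:
jog_arm(moves=[{"slide":[0,0,0],"angular":[0,0,0],"fingers":0},{"slide":[0,0,40],"angular":[0,0,0],"fingers":0},{"slide":[0,0,80],"angular":[0,0,0],"fingers":0},{"slide":[0,0,120],"angular":[0,0,0],"fingers":0},{"slide":[0,0,150],"angular":[0,0,0],"fingers":0},{"slide":[0,0,170],"angular":[0,0,0],"fingers":0},{"slide":[0,0,170],"angular":[0,0,0],"fingers":0},{"slide":[0,0,170],"angular":[0,0,0],"fingers":0}])

```text
clock: 3.43
tcp_pos: [0.4466, 0.1171, 0.1671]
orientation: [-0.001, 0.18, 0.984, -0.0]
wrist_force: [0.5, 0.6, 1.2]
finger_gap: 0.0852
grip_force: 0.0
```

```bash
python3 -c "
from h import *
go([.4455,.124,.069],160)
p=read_camera('side'); c=cv2.resize(p['color'][80:260,280:500],None,fx=3,fy=3)
cv2.imwrite('pics/c3.png',c[:,:,::-1])"
```

```text
t 3.4333 tcp [0.4466 0.1171 0.1671] tilt 0.12585598528323044 yaw 159.21981176659736 F [0.5059 0.6212 1.1737] gap 0.0851881851533577 0.0
q [ 0.0824  0.1367 -0.37    1.0663 -0.0003  0.4451] slide [ 3.3292  6.1932 98.0548]
turn [-0.0691 -0.1052 -0.7801]
```

View pics/c3.png

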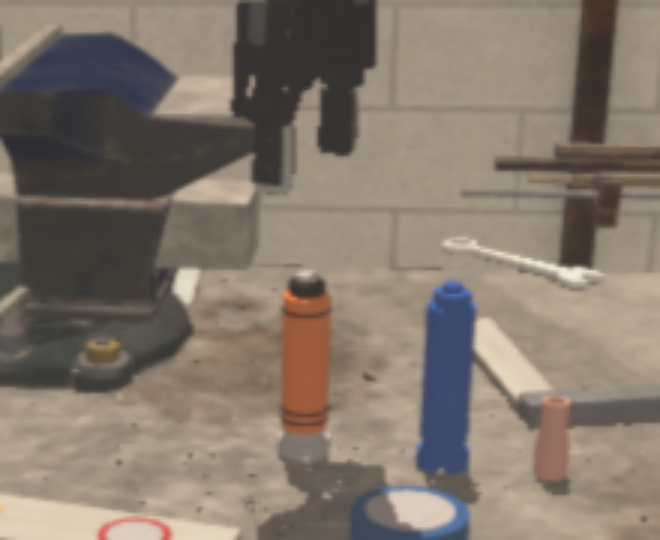

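The crop shows the open fingers straddling the axis above the tester, with tips at crop (270,185) and (338,150). Descending now.

Call:
jog_arm(moves=[{"slide":[3,5,0],"angular":[0,0,0],"fingers":0},{"slide":[3,5,25],"angular":[0,0,0],"fingers":0},{"slide":[3,5,50],"angular":[0,0,0],"fingers":0},{"slide":[3,5,75],"angular":[0,0,0],"fingers":0},{"slide":[3,5,92],"angular":[0,0,0],"fingers":0},{"slide":[3,5,98],"angular":[0,0,0],"fingers":0},{"slide":[3,5,98],"angular":[0,0,0],"fingers":0},{"slide":[3,5,98],"angular":[0,0,0],"fingers":0},{"slide":[3,5,98],"angular":[0,0,0],"fingers":0},{"slide":[3,5,98],"angular":[0,0,0],"fingers":0}])

```text
clock: 4.32
tcp_pos: [0.4479, 0.1242, 0.0709]
orientation: [0.002, 0.179, 0.984, 0.0]
wrist_force: [0.8, 0.2, 0.9]
finger_gap: 0.0856
grip_force: 0.0
```

```bash
python3 -c "
from h import *
go([.4455,.124,.069],160)
p=read_camera('top'); go([.4455,.124,.069],160)"
```

```text
t 4.3167 tcp [0.4479 0.1242 0.0709] tilt 0.17812289817853735 yaw 159.36774450851402 F [0.7915 0.1682 0.9059] gap 0.08560493987051077 0.0
q [ 0.0976  0.2302 -0.5168  0.8206 -0.0001  0.4577] slide [ 2.1824 -1.0605  1.8524]
turn [ 0.0718  0.163  -0.6322]
t 4.3667 tcp [0.4476 0.1242 0.0706] tilt 0.15063323910215082 yaw 159.36612307732426 F [-0.0627  0.3754 -0.3102] gap 0.0853717531642861 0.0
q [ 0.0976  0.2304 -0.5173  0.8204 -0.0001  0.4577] slide [ 1.9513 -0.9184  1.5964]
turn [ 0.0605  0.138  -0.6338]
```

Call:
jog_arm(moves=[{"slide":[2,-1,2],"angular":[0,0,0],"fingers":0.2},{"slide":[2,-1,2],"angular":[0,0,0],"fingers":0.4},{"slide":[2,-1,2],"angular":[0,0,0],"fingers":0.5},{"slide":[2,-1,2],"angular":[0,0,0],"fingers":0.6},{"slide":[2,-1,2],"angular":[0,0,0],"fingers":0.7},{"slide":[2,-1,2],"angular":[0,0,0],"fingers":0.8},{"slide":[2,-1,2],"angular":[0,0,0],"fingers":0.9},{"slide":[2,-1,2],"angular":[0,0,0],"fingers":1},{"slide":[2,-1,2],"angular":[0,0,0],"fingers":1},{"slide":[2,-1,2],"angular":[0,0,0],"fingers":1}], squeeze=40)

```text
clock: 5.2
tcp_pos: [0.4444, 0.1238, 0.0674]
orientation: [0.0, 0.179, 0.984, 0.0]
wrist_force: [-0.1, 0.5, 1.6]
finger_gap: 0.0273
grip_force: 39.0
```

```bash
python3 -c "
from h import *
go([.409,.3545,.15],160)
p=read_camera('side'); c=cv2.resize(p['color'][80:260,280:500],None,fx=3,fy=3)
cv2.imwrite('pics/c4.png',c[:,:,::-1])"
```

```text
t 5.2 tcp [0.4444 0.1238 0.0674] tilt 0.013661840835041935 yaw 159.36900540244275 F [-0.0773  0.4614  1.5698] gap 0.027330863332347993 39.04566049575806
q [ 0.0975  0.2305 -0.5269  0.8132 -0.      0.4576] slide [114.3416 203.4082 -82.641 ]
turn [ 0.0044  0.0129 -0.631 ]
```

View pics/c4.png

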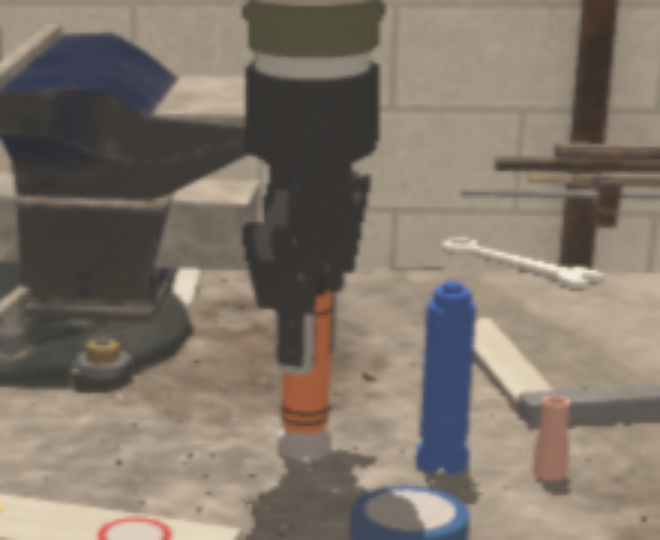

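Grip is good: 39 N on a 27 mm gap, and the barrel is upright at crop (307,370). Lifting and moving over the green block.

Call:
jog_arm(moves=[{"slide":[0,0,-20],"angular":[0,0,0],"fingers":1},{"slide":[0,0,-45],"angular":[0,0,0],"fingers":1},{"slide":[10,18,-70],"angular":[0,0,0],"fingers":1},{"slide":[26,47,-75],"angular":[0,0,0],"fingers":1},{"slide":[44,79,-75],"angular":[0,0,0],"fingers":1},{"slide":[62,110,-75],"angular":[0,0,0],"fingers":1},{"slide":[80,142,-75],"angular":[0,0,0],"fingers":1},{"slide":[96,170,-75],"angular":[0,0,0],"fingers":1},{"slide":[109,193,-75],"angular":[0,0,0],"fingers":1},{"slide":[115,203,-75],"angular":[0,0,0],"fingers":1}])

```text
clock: 6.08
tcp_pos: [0.4072, 0.3571, 0.1415]
orientation: [-0.0, 0.178, 0.984, 0.0]
wrist_force: [0.1, 0.1, -1.6]
finger_gap: 0.0271
grip_force: 39.9
```

Call:
jog_arm(moves=[{"slide":[0,0,0],"angular":[0,0,0],"fingers":1},{"slide":[0,0,0],"angular":[0,0,0],"fingers":1},{"slide":[0,0,10],"angular":[0,0,0],"fingers":1},{"slide":[0,0,20],"angular":[0,0,0],"fingers":1},{"slide":[0,0,30],"angular":[0,0,0],"fingers":1},{"slide":[0,0,35],"angular":[0,0,0],"fingers":1},{"slide":[0,0,35],"angular":[0,0,0],"fingers":1},{"slide":[0,0,35],"angular":[0,0,0],"fingers":1}])

```text
clock: 6.75
tcp_pos: [0.4079, 0.3536, 0.1066]
orientation: [-0.001, 0.18, 0.984, -0.001]
wrist_force: [-0.2, -0.4, -1.4]
finger_gap: 0.0271
grip_force: 40.1
```

```bash
python3 -c "
from h import *
go([.408,.3545,.0834],159.4)
for c in('top','side'):
    p=read_camera(c)
    for r in tip_of('tester',p): print(c,r['point'],r['p'],at_z(p,r['point'],.036))
    if c=='side': a=cv2.resize(p['color'][170:330,300:480],None,fx=3,fy=3)
    else: b=cv2.resize(p['color'][250:410,220:310],None,fx=3,fy=3)
cv2.imwrite('pics/c5.png',np.hstack([a,b])[:,:,::-1])
go([.408,.3545,.0834],159.4)"
```

```text
t 6.75 tcp [0.4079 0.3536 0.1066] tilt 0.08843559977851585 yaw 159.31745220130307 F [-0.1904 -0.4163 -1.4359] gap 0.027119474979446143 40.08239507675171
q [ 0.5655  0.3269 -0.2802  0.9652 -0.0001  0.9264] slide [ 0.2427  0.9197 23.1621]
turn [-0.0742 -0.0481 -0.0825]
top [413.1, 338.5] 0.9 [0.368  0.1396 0.036 ]
side [425.8, 236.3] 0.85 [0.3688 0.2281 0.036 ]
side [399.8, 268.4] 0.56 [0.4088 0.3411 0.036 ]
t 6.95 tcp [0.4086 0.3545 0.1078] tilt 0.06227339067979242 yaw 159.35950982082417 F [-0.6877 -0.4278 -1.7491] gap 0.027077627258362824 40.081581473350525
q [ 0.5662  0.3259 -0.2784  0.9654 -0.0001  0.9265] slide [ 0.5933 -0.2468 24.3924]
turn [ 0.0465  0.0414 -0.0405]
```

View pics/c5.png

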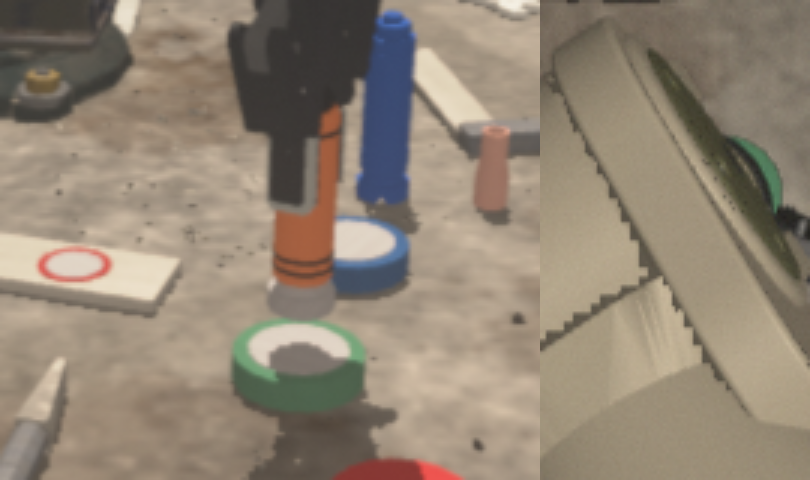

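The crop shows the foot at crop (301,297), above the middle of the green block at (298,350), about 1–2 mm off sideways. Lowering it gently.

Call:
jog_arm(moves=[{"slide":[0,0,8],"angular":[0,0,0],"fingers":1},{"slide":[0,0,15],"angular":[0,0,0],"fingers":1},{"slide":[0,0,19],"angular":[0,0,0],"fingers":1},{"slide":[0,0,21],"angular":[0,0,0],"fingers":1},{"slide":[0,0,22.5],"angular":[0,0,0],"fingers":1},{"slide":[0,0,24],"angular":[0,0,0],"fingers":1},{"slide":[0,0,25],"angular":[0,0,0],"fingers":1},{"slide":[0,0,25],"angular":[0,0,0],"fingers":1}])

```text
clock: 7.62
tcp_pos: [0.4082, 0.3543, 0.0834]
orientation: [0.0, 0.179, 0.984, 0.0]
wrist_force: [-1.6, -1.6, 5.4]
finger_gap: 0.0267
grip_force: 40.3
```

Contact: about 7 N upward. Holding.

Call:
jog_arm(moves=[{"slide":[0,0,0.3],"angular":[0,0,0],"fingers":1},{"slide":[0,0,0.3],"angular":[0,0,0],"fingers":1},{"slide":[0,0,0.3],"angular":[0,0,0],"fingers":1},{"slide":[0,0,0.3],"angular":[0,0,0],"fingers":1},{"slide":[0,0,0.3],"angular":[0,0,0],"fingers":1},{"slide":[0,0,0.3],"angular":[0,0,0],"fingers":1},{"slide":[0,0,0.3],"angular":[0,0,0],"fingers":1},{"slide":[0,0,0.3],"angular":[0,0,0],"fingers":1},{"slide":[0,0,0.3],"angular":[0,0,0],"fingers":1},{"slide":[0,0,0.3],"angular":[0,0,0],"fingers":1}])

```text
clock: 8.45
tcp_pos: [0.4082, 0.3543, 0.0833]
orientation: [0.0, 0.179, 0.984, 0.0]
wrist_force: [-3.1, -2.0, 7.3]
finger_gap: 0.0272
grip_force: 40.6
```

```bash
python3 -c "
from h import *
go([.6275,.240,.135],159.4)
p=read_camera('side'); c=cv2.resize(p['color'][200:320,340:480],None,fx=4,fy=4)
cv2.imwrite('pics/c6.png',c[:,:,::-1])"
```

```text
t 8.45 tcp [0.4082 0.3543 0.0833] tilt 0.044462654942903676 yaw 159.36845925389875 F [-3.0861 -1.9802  7.2683] gap 0.02720425138016711 40.595033168792725
q [ 0.5664  0.3482 -0.313   0.9089 -0.0003  0.9265] slide [-245.5573  -29.6636  -51.5189]
turn [ 0.0219  0.0387 -0.0315]
```

View pics/c6.png

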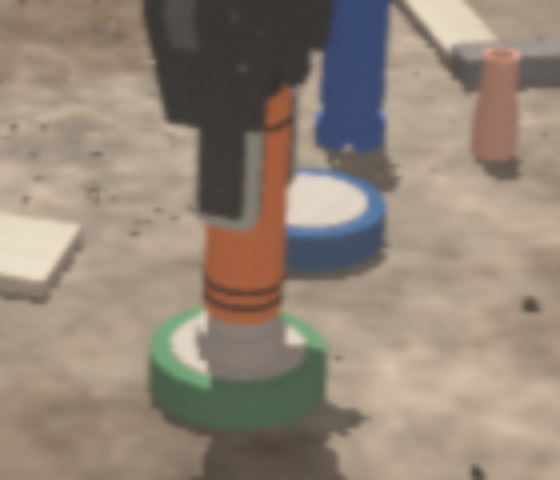

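The crop shows the foot resting on the green block's steel face, its front edge at crop (244,378), near the middle and well within 15 mm. I'll check the offset between foot and TCP before going to the ring.

```bash
python3 -c "
from h import *
p=read_camera('side')
print(at_z(p,[401,294.5],.016)-[0,.016,0])
print('rim left/right/back',at_z(p,[377.5,286],.016),at_z(p,[421.5,286],.016),at_z(p,[399.5,277],.016))
go([.6275,.240,.135])"
```

```text
[0.4059 0.3642 0.016 ]
rim left/right/back [0.4395 0.3598 0.016 ] [0.3772 0.354  0.016 ] [0.4087 0.3305 0.016 ]
t 8.55 tcp [0.4082 0.3543 0.0833] tilt 0.044835942418039926 yaw 159.37035990033735 F [-3.0664 -1.4551  7.611 ] gap 0.027249186934832886 40.5949991941452
q [ 0.5665  0.3482 -0.313   0.9089 -0.0003  0.9265] slide [-245.5635  -29.69    -51.5181]
```

Call:
jog_arm(moves=[{"slide":[0,0,-15],"angular":[0,0,0],"fingers":1},{"slide":[0,0,-35],"angular":[0,0,0],"fingers":1},{"slide":[-20,-2,-52],"angular":[0,0,0],"fingers":1},{"slide":[-55,-6,-52],"angular":[0,0,0],"fingers":1},{"slide":[-90,-10,-52],"angular":[0,0,0],"fingers":1},{"slide":[-127,-15,-52],"angular":[0,0,0],"fingers":1},{"slide":[-164,-20,-52],"angular":[0,0,0],"fingers":1},{"slide":[-200,-24,-52],"angular":[0,0,0],"fingers":1},{"slide":[-228,-27,-52],"angular":[0,0,0],"fingers":1},{"slide":[-245,-30,-52],"angular":[0,0,0],"fingers":1}])

```text
clock: 9.38
tcp_pos: [0.6302, 0.2379, 0.1337]
orientation: [0.001, 0.18, 0.984, 0.0]
wrist_force: [0.3, 0.0, -1.3]
finger_gap: 0.027
grip_force: 40.0
```

Call:
jog_arm(moves=[{"slide":[0,0,0],"angular":[0,0,0],"fingers":1},{"slide":[0,0,0],"angular":[0,0,0],"fingers":1},{"slide":[0,0,12],"angular":[0,0,0],"fingers":1},{"slide":[0,0,24],"angular":[0,0,0],"fingers":1},{"slide":[0,0,36],"angular":[0,0,0],"fingers":1},{"slide":[0,0,42],"angular":[0,0,0],"fingers":1},{"slide":[0,0,42],"angular":[0,0,0],"fingers":1},{"slide":[0,0,42],"angular":[0,0,0],"fingers":1},{"slide":[0,0,42],"angular":[0,0,0],"fingers":1}])

```text
clock: 10.13
tcp_pos: [0.627, 0.2404, 0.0929]
orientation: [0.001, 0.179, 0.984, 0.0]
wrist_force: [-0.6, 1.0, 0.2]
finger_gap: 0.027
grip_force: 40.0
```

```bash
python3 -c "
from h import *
p=read_camera('side'); save(p,'s7.png'); c=cv2.resize(p['color'][170:290,200:360],None,fx=4,fy=4)
print(proj(p,[.6275,.24,.008]))
cv2.imwrite('pics/c7.png',c[:,:,::-1])
go([.6275,.240,.0754],159.4)"
```

```text
[267.9098 248.8781]
t 10.1833 tcp [0.6272 0.2403 0.093 ] tilt 0.0891507997006329 yaw 159.39241797388976 F [-0.3044 -0.2496 -0.7463] gap 0.027483809887865914 39.99478340148926
q [ 0.2466  0.5704  0.0721  1.071  -0.0001  0.6062] slide [-0.3446 -0.2381 17.6475]
turn [ 0.0481  0.0751 -0.0076]
```

View pics/c7.png

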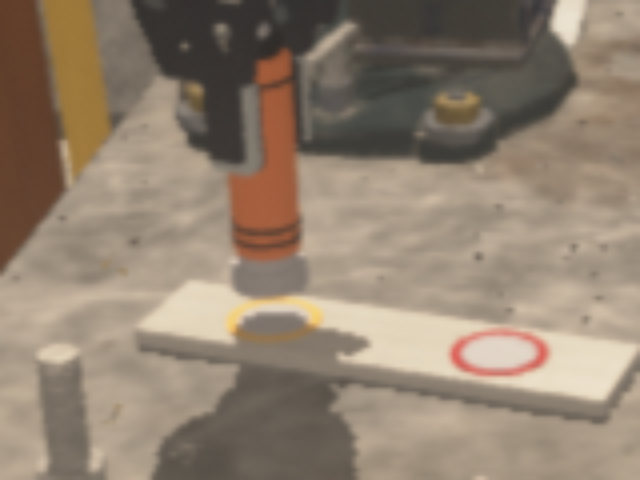

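```bash
python3 -c "
from h import *
p=read_camera('side')
x=at_z(p,[267.3,244.5],.0256); o,_=ray(p,[0,0]); d=(x-o)[:2]; d/=np.linalg.norm(d); print('foot',x[:2]+.016*d, x)
print('foot L/R',at_z(p,[258,239],.0256),at_z(p,[276.7,239],.0256), 'ring c',at_z(p,[268.7,249.8],.008))
go([.6275,.24,.0754])"
```

```text
foot [0.627  0.2438] [0.6229 0.2593 0.0256]
foot L/R [0.6431 0.2401 0.0256] [0.6121 0.2374 0.0256] ring c [0.6254 0.2433 0.008 ]
t 10.2333 tcp [0.6274 0.2403 0.0931] tilt 0.09909947506758725 yaw 159.38189504106109 F [ 0.6591  0.3101 -1.4535] gap 0.027485612962407476 39.99475121498108
q [ 0.2464  0.5704  0.0723  1.0709 -0.0001  0.6062] slide [-0.1825 -0.2077 17.6836]
```

The crop shows the foot (front edge at crop (270,298)) directly above the yellow ring (centre (275,319)). In the same camera the foot is at (0.627, 0.244) and the ring at (0.6255, 0.243), so they agree within 2 mm. Lowering.

Call:
jog_arm(moves=[{"slide":[1,0,6],"angular":[0,0,0],"fingers":1},{"slide":[1,0,11],"angular":[0,0,0],"fingers":1},{"slide":[1,0,14],"angular":[0,0,0],"fingers":1},{"slide":[1,0,16],"angular":[0,0,0],"fingers":1},{"slide":[1,0,17],"angular":[0,0,0],"fingers":1},{"slide":[1,0,18],"angular":[0,0,0],"fingers":1},{"slide":[1,0,18],"angular":[0,0,0],"fingers":1},{"slide":[1,0,18],"angular":[0,0,0],"fingers":1}])

```text
clock: 10.9
tcp_pos: [0.6257, 0.2401, 0.0754]
orientation: [0.0, 0.179, 0.984, -0.0]
wrist_force: [-3.8, -0.6, 6.8]
finger_gap: 0.0268
grip_force: 40.6
```

Contact: about 8 N. Holding for 0.8 s.

Call:
jog_arm(moves=[{"slide":[0,0,0],"angular":[0,0,0],"fingers":1},{"slide":[0,0,0],"angular":[0,0,0],"fingers":1},{"slide":[0,0,0],"angular":[0,0,0],"fingers":1},{"slide":[0,0,0],"angular":[0,0,0],"fingers":1},{"slide":[0,0,0],"angular":[0,0,0],"fingers":1},{"slide":[0,0,0],"angular":[0,0,0],"fingers":1},{"slide":[0,0,0],"angular":[0,0,0],"fingers":1},{"slide":[0,0,0],"angular":[0,0,0],"fingers":1},{"slide":[0,0,0],"angular":[0,0,0],"fingers":1},{"slide":[0,0,0],"angular":[0,0,0],"fingers":1}])

```text
clock: 11.73
tcp_pos: [0.6258, 0.2401, 0.0754]
orientation: [0.0, 0.179, 0.984, -0.0]
wrist_force: [-3.9, -0.4, 7.0]
finger_gap: 0.0272
grip_force: 40.6
```

```bash
python3 -c "
from h import *
go([.6255,.24,.0754])
p=read_camera('side'); save(p,'s8.png'); c=cv2.resize(p['color'][170:290,200:360],None,fx=4,fy=4)
cv2.imwrite('pics/c8.png',c[:,:,::-1])"
```

```text
t 11.7333 tcp [0.6258 0.2401 0.0754] tilt 0.028995914065108697 yaw 159.357811062612 F [-3.9326 -0.409   6.967 ] gap 0.027192380877470553 40.60685992240906
q [ 0.2469  0.5816  0.0456  1.0344 -0.0004  0.6071] slide [ 0.2265 -0.176  -0.0135]
```

View pics/c8.png

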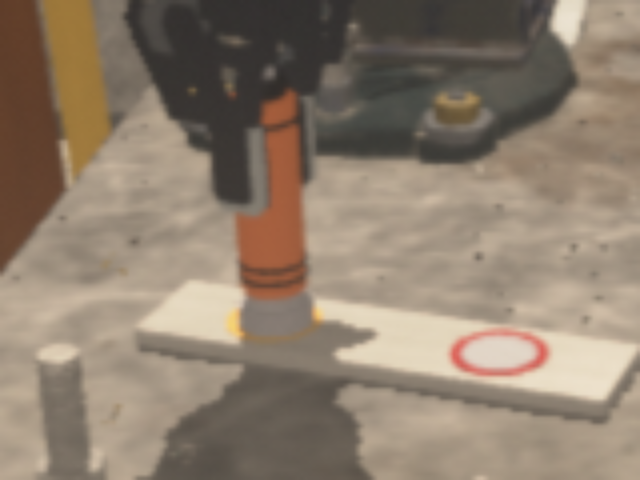

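The crop shows the foot at crop (277,318) inside the yellow ring, with the ring's rim visible evenly left (232) and right (320). Next I back off the pressure a little, open gradually, and then rise straight up.

Call:
jog_arm(moves=[{"slide":[0,0,-0.5],"angular":[0,0,0],"fingers":0.66},{"slide":[0,0,-0.5],"angular":[0,0,0],"fingers":0.6},{"slide":[0,0,-0.5],"angular":[0,0,0],"fingers":0.5},{"slide":[0,0,-0.5],"angular":[0,0,0],"fingers":0.35},{"slide":[0,0,-0.5],"angular":[0,0,0],"fingers":0.2},{"slide":[0,0,-0.5],"angular":[0,0,0],"fingers":0},{"slide":[0,0,-0.5],"angular":[0,0,0],"fingers":0},{"slide":[0,0,-0.5],"angular":[0,0,0],"fingers":0},{"slide":[0,0,-0.5],"angular":[0,0,0],"fingers":0},{"slide":[0,0,-0.5],"angular":[0,0,0],"fingers":0}])

```text
clock: 12.62
tcp_pos: [0.626, 0.2402, 0.0744]
orientation: [0.0, 0.179, 0.984, -0.0]
wrist_force: [0.0, -0.6, -1.0]
finger_gap: 0.0854
grip_force: 0.0
```

Call:
jog_arm(moves=[{"slide":[0,0,-8],"angular":[0,0,0],"fingers":0},{"slide":[0,0,-20],"angular":[0,0,0],"fingers":0},{"slide":[0,0,-35],"angular":[0,0,0],"fingers":0},{"slide":[0,0,-55],"angular":[0,0,0],"fingers":0},{"slide":[0,0,-80],"angular":[0,0,0],"fingers":0},{"slide":[0,0,-105],"angular":[0,0,0],"fingers":0},{"slide":[0,0,-125],"angular":[0,0,0],"fingers":0},{"slide":[0,0,-130],"angular":[0,0,0],"fingers":0},{"slide":[0,0,-130],"angular":[0,0,0],"fingers":0},{"slide":[0,0,-130],"angular":[0,0,0],"fingers":0}])

```text
clock: 13.45
tcp_pos: [0.6259, 0.2403, 0.2045]
orientation: [0.0, 0.179, 0.984, 0.0]
wrist_force: [-0.5, -0.1, 0.4]
finger_gap: 0.0856
grip_force: 0.0
```

```bash
python3 -c "
from h import *
go([.6255,.24,.0754])
p=read_camera('side'); c=cv2.resize(p['color'][130:290,200:360],None,fx=3.5,fy=3.5)
cv2.imwrite('pics/c9.png',c[:,:,::-1])"
```

```text
t 13.45 tcp [0.6259 0.2403 0.2045] tilt 0.02263076302871756 yaw 159.36531469135036 F [-0.4638 -0.0894  0.3891] gap 0.08562970802533967 0.0
q [ 0.2469  0.5149  0.2578  1.3134 -0.0001  0.6071] slide [  0.3519  -0.4079 129.052 ]
```

View pics/c9.png

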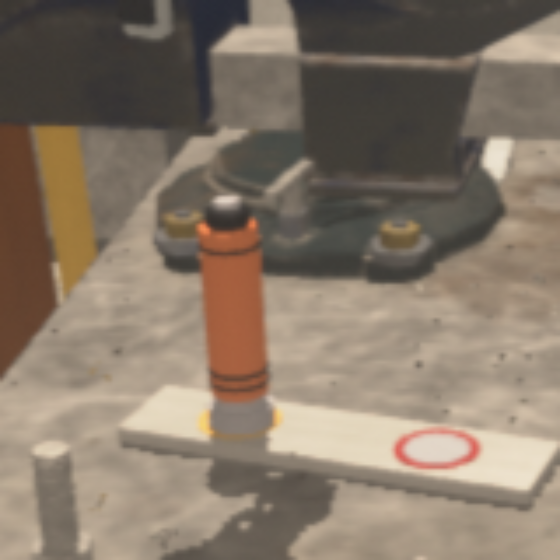

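The crop shows the tester standing free inside the yellow ring, foot at crop (241,415), with the gripper clear above it. Handing in.

```bash
python3 -c "
from workcell import *
print(hand_in())"
```

```text
the job is handed in; nothing more can be done
None
```

The tester was held on the green block and then in the yellow ring for about a second each, then released; it was standing in the ring with the gripper clear when I handed in at about 13.5 s, and no verdict came back.

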